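# Stand the long satellite's solar panel upright

### The job

Two small satellites lie on their sides in bench cradles, each with a hinged solar panel leaning outwards. Fold the panel of the longer satellite up about its hinge until it stands upright, square to the satellite's top face, and let go of it there. Leave the shorter satellite's panel as it is.

Things in the scene. Friction and masses are not known exactly. Their poses are not given: they have to be found in the camera images.
- long_satellite: the longer of two box-shaped satellites (dark body, aluminium edge rails, dark solar cells on orange foil): a box 227 x 100 x 100 mm lying in a black cradle plate 251 x 116 x 12 mm with grey end blocks, fixed to the bench. Origin: centre of the cradle's underside, on the bench top; x along the satellite's length, y across it to the hinge side, z up. The body's top face is at z = 120 mm. The panel's hinge line is parallel to x through y = +50 mm, z = +124 mm.
- long_panel (a joint): angle (rad) of the longer satellite's panel about its hinge line: 0 = lying out level towards the satellite's +y side, growing as it folds up, 1.57 = upright (square to the top face), 3.1 = folded flat over the top face. At the start it leans outwards at 0.85 to 1.2. The hinge is stiff: the panel stays at any angle where it is left, and about 2 N at the free edge moves it.
- long_panel_edge (a point): middle of the free edge of the longer satellite's panel, 85 mm from the hinge line. The panel is a rigid plate 220 mm long (along the hinge), 5 mm thick, reaching from 2 to 85 mm from the hinge line, its mid-plane through the hinge line; the free edge is clear along its whole length. Axes: x along the hinge, y from the hinge to the free edge in the panel's plane, z normal to the panel (up when the panel is level).
- short_panel_edge (a point): middle of the free edge of the shorter satellite's panel, to be left alone. The shorter satellite is the same make with a body 113 x 100 x 100 mm, and its panel is 106 mm long, 5 mm thick, with the same 85 mm reach from the hinge and the same stiff hinge on its own +y side; same axes as the other edge point.

How it is judged:
By the outcome, as a careful person would: the job done as asked, in the order asked, and still so for the second after the job is handed in, with the robot touching nothing.
It also fails if it takes over 32 s, if anything falls off the work surface, if the arm or the gripper's body presses on something with over 40 N, if the wrist force passes 120 N, or if a joint passes its speed limit or range.

### The arm

A 6-joint arm with a two-finger parallel gripper is mounted at the origin on the work surface. World frame = base frame: x ahead of the robot, y to its left, z up, the work surface at z = 0. Lengths are in m, angles in rad, forces in N, time in s.
With the tool pointing down it reaches from about 0.425 to 0.95 m from the base axis. Payload 3.5 kg.
Tool frame: the origin (TCP) lies at the very end of the fingers, on their centre line; the grasp point (between the pads) lies 19 mm behind it; z points along the fingers, y is the line along which they close (so a half turn about z gives the same grasp; the last joint's range is limited). The gripper opens to 85 mm and grips with 20 to 120 N. Pads are 22 mm wide; open, the fingers measure 114 mm over their backs; the gripper's body (76 mm by 85 mm) begins 54 mm behind the grasp point. The pads swing forward as they close: fully open they stand 13 mm farther back than shut.
Start: joints at [1.158, 0.286, 1.577, -0, 1.279, -0.15], TCP at [0.175, 0.652, 0.231] pointing down, gripper open.
Joint ranges: [-2.77, 2.77], [-0.9, 2.22], [0.21, 2.48], [-1.53, 4.67], [0.24, 2.81], [-2.84, 2.84]. Speed limits (rad/s): [2.79, 2.79, 3.14, 3.14, 3.14, 3.14].

### API

Orientations are given as a unit quaternion [x, y, z, w].
In Python, from plant import ctrl gives the robot as it stands.
- The arm moves only by the tool carry_out, never from a script. Its argument "deltas" is one flat list of numbers, 6 for each row, row after row: the shift along the tool's x, y, z in m, then the turn, a rotation vector about the tool's x, y, z in rad. A call has 1 to 5 rows; each row is the pose to reach, as a shift and turn from the pose commanded when the call began, along the tool's axes at that moment; what a row does not reach only later rows make up. A row lasts 1/8 s, in which the tool goes at most 62.5 mm and 10.7 degrees, less where a joint would pass 70% of its speed; a pose out of reach is approached as far as the arm can. A call with a gripper value outside its range is refused whole. "grip" is the opening in per cent of the stroke, from 0 (shut) to 100 (fully open), set as the call begins (left out, the last holds). The fingers move at their own pace and stop on an object; "grip_force" is the grip in N (left out, the last holds). Time passes only in rows, so rows that repeat a pose let the fingers close. It gives the time, the measured TCP pose, the force, the opening and the grip force at its end, in the units of the state.
- ctrl.get_state(): the state, without advancing time (a new reading comes with each control period).
- ctrl.read_camera(name): name is "scene" or "side" or "wrist"; returns (picture, depth): 400x640x3 uint8, red, green, blue; 400x640 float32, m along the optical axis (not along the pixel's ray), 0 where there is no reading.
- ctrl.camera_model(name): a dict with "intrinsics" (3x3 intrinsics, pixels), "extrinsics" (4x4, takes a point from world to camera coordinates); the wrist camera has in their place "hand_eye" (4x4, takes a point from camera to tool coordinates, whose origin is the TCP and whose axes are the flange's). Camera axes: x right, y down, z forward; pixel columns grow to the right and rows downward; lengths in m; the calibration is good to about 2 mm. A picture is of the moment at which its call begins: read the wrist's pose just before it. camera_model takes no time and is no camera call.
- ctrl.sign_off(): hands the job in; it is judged then, once.
Trained networks look in the newest picture that a camera, given by its name, has taken for a name from the list of things; names that differ only in an ending like _2 or _b are one class to them, and where a whole thing is asked for, a point or a joint stands for the part that bears it (a point fixed in the world has none). Each returns a list of dicts, best first, with "score" (0 to 1); they miss things now and then, are a little off and sometimes report something else, mostly with a low value. They report only what shows in the picture. A call takes as long as a camera call.
- ctrl.find_in(camera, query): "uv" ([column, row] in pixels, amid what is visible of it).
The state is a dict: "time": time; "qpos": joint angles; "dq": joint speeds; "joint_efforts": joint torques, N m; "eef_pos": TCP position; "tcp_rot": TCP orientation; "contact_force": force on the tool from outside, world axes, zero at the start; "wrist_torque": the same for the moment, N m; "opening": opening from 0.0 (shut) to 1.0 (fully open); "finger_force": force on a finger pad.
Only numpy, scipy, OpenCV 4.12 (cv2) and the standard library are available. Lean on these libraries where they do the work, as an engineer would, in place of code of your own. Each camera call takes 0.05 s, during which the arm holds its last target. There are 200 camera calls.

## Working session

There is one attempt and no reset: what is moved stays moved. The work goes in short steps, Python scripts to look and compute and a tool call to move; the robot and the scene stay as the last step left them, time stands still between calls to the robot, and variables do not carry over. Pictures are saved under pics/ and viewed, at most 10 in all, crops included, and the job is handed in when it is done.

Besides the shell and the picture viewer there is one more tool, called after "Request:" in YAML: its name, and indented under it one key for each argument. carry_out: Moves the arm, as the interface text tells. Its arguments: {"type":"object","properties":{"deltas":{"type":"array"},"grip":{"type":"number"},"grip_force":{"type":"number"}},"required":["deltas"]}

```bash
mkdir -p pics; cat > h.py <<'E'
import numpy as np,cv2
from plant import ctrl
def cloud(n):
    st=ctrl.get_state(); im,d=ctrl.read_camera(n); m=ctrl.camera_model(n); K=np.array(m["intrinsics"])
    v,u=np.mgrid[:400,:640]; P=np.stack([(u-K[0,2])/K[0,0]*d,(v-K[1,2])/K[1,1]*d,d],-1)
    if n=="wrist":
        from scipy.spatial.transform import Rotation as R
        T=np.eye(4);T[:3,:3]=R.from_quat(st["tcp_rot"]).as_matrix();T[:3,3]=st["eef_pos"];T=T@np.array(m["hand_eye"])
    else: T=np.linalg.inv(np.array(m["extrinsics"]))
    P=P@T[:3,:3].T+T[:3,3]; P[d==0]=np.nan
    return im,P
E
python3 - <<'E'
from h import *
print(ctrl.get_state())
ims=[]
for n in("scene","side"):
    im,P=cloud(n); np.save(n,P); cv2.imwrite(f"{n}.png",im[:,:,::-1]); ims.append(im)
    for q in("long_satellite","long_panel","long_panel_edge","short_panel_edge"):
        for r in ctrl.find_in(n,q)[:2]:
            u,v=np.round(r["uv"]).astype(int); print(n,q,r,P[v,u].round(3))
    print(np.linalg.inv(ctrl.camera_model(n)["extrinsics"])[:3,3].round(2))
cv2.imwrite("pics/a.png",ims[0][:,:,::-1]);cv2.imwrite("pics/b.png",ims[1][:,:,::-1])
E
```

```text
{'time': 0.0, 'qpos': array([ 1.15802793e+00,  2.87200901e-01,  1.57817065e+00, -5.96055313e-07,
        1.27860222e+00, -1.50015028e-01]), 'dq': array([-0.00128261,  0.00056555, -0.00043928, -0.00021984, -0.00338416,
        0.00073756]), 'joint_efforts': array([-1.76930776e-04, -4.05972362e+01, -2.92630255e+01, -1.38582109e-04,
        5.61652952e-03, -1.23712206e-05]), 'eef_pos': array([0.17504034, 0.65123108, 0.22992713]), 'tcp_rot': array([ 1.30998906e-01,  9.91381798e-01, -1.14381056e-03, -3.30334870e-04]), 'contact_force': array([0.46985619, 0.04011888, 0.46238735]), 'wrist_torque': array([-0.00438987, -0.06318417, -0.02551215]), 'finger_force': 0.0, 'opening': 1.0058232739667219}
scene long_satellite {'uv': [246.3, 251.3], 'score': 0.97} [ 0.6   -0.221  0.122]
scene long_panel {'uv': [270.0, 222.5], 'score': 0.63} [ 0.591 -0.155  0.16 ]
scene long_panel_edge {'uv': [268.2, 223.7], 'score': 0.69} [ 0.588 -0.158  0.155]
scene short_panel_edge {'uv': [388.6, 163.6], 'score': 0.83} [0.572 0.226 0.154]
[ 1.18 -0.52  0.72]
side long_satellite {'uv': [355.1, 272.2], 'score': 0.78} [ 0.535 -0.249  0.121]
side long_panel {'uv': [353.6, 217.8], 'score': 0.71} [ 0.571 -0.153  0.157]
side long_panel_edge {'uv': [353.5, 220.3], 'score': 0.64} [ 0.569 -0.157  0.156]
side short_panel_edge {'uv': [288.7, 139.6], 'score': 0.75} [0.55  0.221 0.156]
[ 0.31 -0.72  0.57]
```

View pics/a.png

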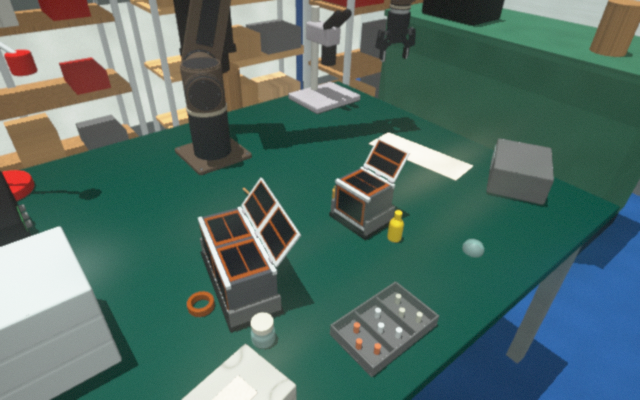

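View pics/b.png

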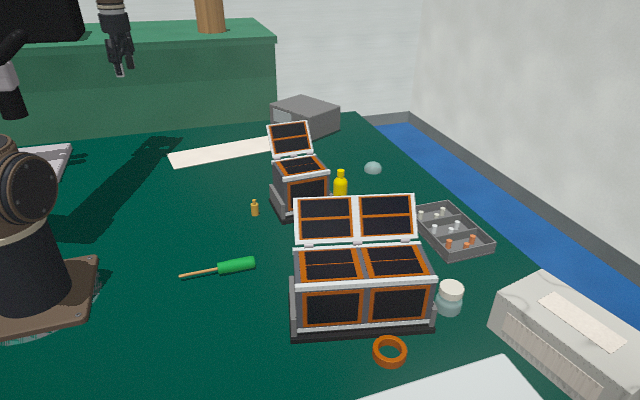

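The pictures show the long satellite at (240,260) in the scene view, with its panel leaning towards world +y at (270,222). The short satellite is behind it at (365,190). Next I fit the panel plane and the body's top face.

```bash
cat > fit.py <<'E'
from h import *
def fit(P,c=(0.58,-0.2)):
    Q=P.reshape(-1,3); Q=Q[np.isfinite(Q).all(1)]
    Q=Q[(abs(Q[:,0]-c[0])<.16)&(abs(Q[:,1]-c[1])<.13)]
    top=Q[(abs(Q[:,2]-.12)<.006)]
    pan=Q[(Q[:,2]>.140)&(Q[:,2]<.22)]
    # robust plane
    for _ in range(6):
        m=pan.mean(0); n=np.linalg.svd(pan-m,full_matrices=False)[2][2]; r=abs((pan-m)@n); pan=pan[r<max(.003,2.5*np.median(r))]
    if n[2]<0:n=-n
    h=np.cross(n,[0,0,1.]);h/=np.linalg.norm(h)
    if h[0]<0:h=-h
    y=np.cross([0,0,1],h); e=np.cross(n,h); e=e if e[2]>0 else -e
    ang=np.arctan2(e[2],e@y)
    s=(pan-m)@h; t=(pan-m)@e
    print("pan",len(pan),"m",m.round(4),"n",n.round(3),"h",h.round(3),"e",e.round(3),"ang",ang.round(3))
    print(" s",np.percentile(s,[.5,99.5]).round(4),"z",np.percentile(pan[:,2],[.5,99.5]).round(4))
    # hinge: point at z=.124 on the (mid)plane = seen surface + 2.5mm behind
    sm=np.percentile(s,[.5,99.5]).mean(); 
    p0=m+h*sm+e*((.124-m[2])/e[2]); print(" surface at z=.124:",p0.round(4)," edge85 z:",(.124+.085*e[2]).round(4))
    b=cv2.minAreaRect((top[:,:2]*1000).astype(np.float32)); print(" top",b,np.median(top[:,2]).round(4))
E
python3 - <<'E'
from fit import *
for n in("scene","side"):print(n);fit(np.load(n+".npy"))
E
```

```text
scene
pan 1999 m [ 0.5875 -0.1486  0.1662] n [-0.173 -0.752  0.636] h [ 0.975 -0.224 -0.   ] e [0.142 0.62  0.772] ang 0.882
 s [-0.1201  0.0981] z [0.1402 0.1912]
 surface at z=.124: [ 0.569  -0.1801  0.124 ]  edge85 z: 0.1896
 top ((557.5193481445312, -225.5115509033203), (104.70095825195312, 230.94717407226562), 78.09867095947266) 0.1199
side
pan 4328 m [ 0.5721 -0.1482  0.1649] n [-0.174 -0.753  0.635] h [ 0.974 -0.226 -0.   ] e [0.143 0.618 0.773] ang 0.883
 s [-0.1072  0.1102] z [0.1403 0.1897]
 surface at z=.124: [ 0.566  -0.1813  0.124 ]  edge85 z: 0.1897
 top ((556.0501098632812, -226.5452880859375), (107.08171081542969, 229.58111572265625), 76.85427856445312) 0.1192
```

Request:
carry_out:
  deltas: [0, 0, -0.03, 0, 0, 0.18, 0, 0, -0.06, 0, 0, 0.36, 0, 0, -0.08, 0, 0, 0.54, 0, 0, -0.08, 0, 0, 0.72, 0, 0, -0.08, 0, 0, 0.9]
  grip: 0

```text
time: 1.12
eef_pos: [0.1754, 0.6519, 0.312]
tcp_rot: [0.552, 0.834, 0.001, -0.0]
contact_force: [0.4, 0.2, -0.1]
opening: -0.004
finger_force: 0.0
```

Request:
carry_out:
  deltas: [0, 0, 0, 0, 0, 0.18, 0, 0, 0, 0, 0, 0.36, 0, 0, 0, 0, 0, 0.54, 0, 0, 0, 0, 0, 0.635, 0, 0, 0, 0, 0, 0.635]

```text
time: 1.75
eef_pos: [0.1753, 0.6518, 0.3113]
tcp_rot: [0.782, 0.623, 0.0, -0.0]
contact_force: [-0.5, 0.6, -0.5]
opening: -0.004
finger_force: 0.0
```

```bash
cat > rel.py <<'E'
from h import *
from scipy.spatial.transform import Rotation as R
def rel(t,tip=True):
    s=ctrl.get_state(); A=R.from_quat(s["tcp_rot"]); hx=np.array([.974,-.225,0]);hx/=np.linalg.norm(hx)
    B=R.from_matrix(np.stack([np.cross(hx,[0,0,-1]),hx,[0,0,-1]],1))
    print("t",s["time"],"pos",s["eef_pos"].round(4),"q",s["qpos"].round(2),"F",np.array(s["contact_force"]).round(2))
    print("shift",A.inv().apply(np.array(t)-s["eef_pos"]).round(4),"turn",(A.inv()*B).as_rotvec().round(4))
E
python3 -c "
from rel import *
rel([.589,-.085,.30])"
```

```text
t 1.75 pos [0.1753 0.6518 0.3113] q [1.16 0.24 1.49 0.   1.41 1.38] F [-0.45  0.64 -0.51]
shift [-0.6255  0.5682  0.0113] turn [ 0.     -0.      0.0012]
```

Request:
carry_out:
  deltas: [-0.042, 0.038, 0, 0, 0, 0, -0.084, 0.076, 0, 0, 0, 0, -0.126, 0.114, 0, 0, 0, 0, -0.168, 0.152, 0, 0, 0, 0, -0.21, 0.19, 0, 0, 0, 0]

```text
time: 2.38
eef_pos: [0.3138, 0.4028, 0.3116]
tcp_rot: [0.782, 0.623, 0.0, 0.0]
contact_force: [-0.1, -0.6, 0.2]
opening: -0.0
finger_force: 0.0
```

Request:
carry_out:
  deltas: [-0.042, 0.038, 0, 0, 0, 0, -0.084, 0.076, 0, 0, 0, 0, -0.126, 0.114, 0, 0, 0, 0, -0.168, 0.152, 0, 0, 0, 0, -0.21, 0.19, 0, 0, 0, 0]

```text
time: 3.0
eef_pos: [0.4517, 0.1554, 0.3118]
tcp_rot: [0.782, 0.623, 0.001, 0.0]
contact_force: [0.4, 0.6, 0.1]
opening: -0.0
finger_force: 0.0
```

Request:
carry_out:
  deltas: [-0.042, 0.038, 0, 0, 0, 0, -0.084, 0.076, 0, 0, 0, 0, -0.126, 0.114, 0, 0, 0, 0, -0.168, 0.152, 0, 0, 0, 0, -0.205, 0.188, 0, 0, 0, 0]

```text
time: 3.62
eef_pos: [0.5888, -0.087, 0.3115]
tcp_rot: [0.782, 0.623, 0.0, 0.0]
contact_force: [0.3, 1.0, 0.7]
opening: 0.005
finger_force: 0.0
```

Request:
carry_out:
  deltas: [0, 0, 0, 0, 0, 0, 0, 0, 0, 0, 0, 0]

```text
time: 3.88
eef_pos: [0.5878, -0.0847, 0.3111]
tcp_rot: [0.782, 0.623, -0.0, -0.0]
contact_force: [0.1, 0.9, 0.1]
opening: -0.001
finger_force: 0.0
```

```bash
python3 -c "
from rel import *
rel([.589,-.085,.175])
from fit import fit
for n in('wrist','side'):
    im,P=cloud(n); fit(P); cv2.imwrite(f'pics/{n}1.png',im[:,:,::-1])"
```

```text
t 3.875 pos [ 0.5878 -0.0847  0.3111] q [-0.31  0.06  1.69  0.    1.39 -0.09] F [0.08 0.93 0.07]
shift [-1.000e-04  1.300e-03  1.361e-01] turn [-0.0008 -0.0005  0.0007]
pan 3746 m [ 0.5772 -0.1406  0.1745] n [-0.171 -0.736  0.655] h [ 0.974 -0.226 -0.   ] e [0.148 0.638 0.756] ang 0.857
 s [-0.1088  0.1076] z [0.1404 0.1915]
 surface at z=.124: [ 0.5668 -0.1831  0.124 ]  edge85 z: 0.1882
 top ((560.4073486328125, -209.8043670654297), (63.956947326660156, 228.58001708984375), 76.8392105102539) 0.1205
pan 4298 m [ 0.5722 -0.1482  0.1649] n [-0.174 -0.754  0.634] h [ 0.974 -0.225 -0.   ] e [0.143 0.618 0.773] ang 0.884
 s [-0.107   0.1104] z [0.1402 0.1897]
 surface at z=.124: [ 0.5663 -0.1812  0.124 ]  edge85 z: 0.1897
 top ((555.5637817382812, -227.16342163085938), (106.54939270019531, 228.6025390625), 76.97492980957031) 0.1192
```

View pics/side1.png

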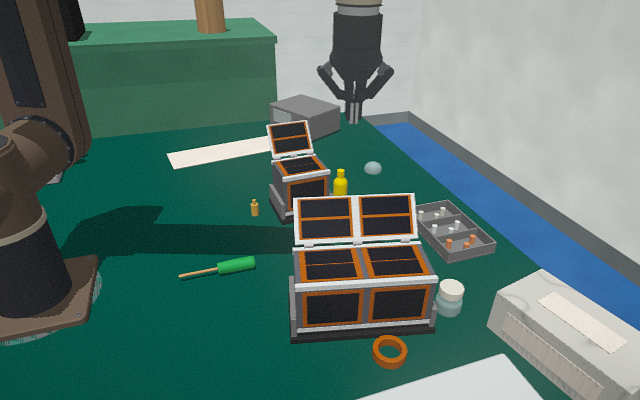

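Picture: the closed fingers hang at (353,110), clear of both panels and centred on the long panel. Next I descend on its outer side.

Request:
carry_out:
  deltas: [0, 0, 0.05, 0, 0, 0, 0, 0, 0.1, 0, 0, 0, 0, 0, 0.13, 0, 0, 0, 0, 0, 0.136, 0, 0, 0, 0, 0, 0.136, 0, 0, 0]

```text
time: 4.6
eef_pos: [0.5885, -0.0844, 0.1765]
tcp_rot: [0.782, 0.623, 0.0, 0.001]
contact_force: [-0.4, -0.3, 1.2]
opening: -0.004
finger_force: 0.0
```

Request:
carry_out:
  deltas: [-0.015, 0, 0, 0, 0, 0, -0.025, 0, 0, 0, 0, 0, -0.033, 0, 0, 0, 0, 0, -0.041, 0, 0, 0, 0, 0, -0.05, 0, 0, 0, 0, 0]

```text
time: 5.22
eef_pos: [0.5778, -0.1338, 0.1771]
tcp_rot: [0.783, 0.622, 0.002, 0.001]
contact_force: [1.7, 3.7, 2.4]
opening: -0.001
finger_force: 1.8
```

Request:
carry_out:
  deltas: [-0.007, 0, 0, 0, 0, 0, -0.013, 0, 0, 0, 0, 0, -0.018, 0, 0, 0, 0, 0, -0.022, 0, 0, 0, 0, 0, -0.022, 0, 0, 0, 0, 0]

```text
time: 5.85
eef_pos: [0.5714, -0.1558, 0.1749]
tcp_rot: [0.783, 0.622, -0.001, -0.0]
contact_force: [-0.5, -0.4, 0.6]
opening: -0.001
finger_force: 0.0
```

```bash
python3 -c "
from rel import *
rel([.570,-.1645,.175])
from fit import fit
for n in('scene','side'):
    im,P=cloud(n); fit(P); cv2.imwrite(f'pics/{n}2.png',im[:,:,::-1])"
```

```text
t 5.85 pos [ 0.5714 -0.1558  0.1749] q [-0.44  0.16  1.83 -0.    1.15 -0.21] F [-0.5  -0.39  0.6 ]
shift [-0.0088  0.0006 -0.0001] turn [-0.0009  0.0011 -0.0002]
pan 1127 m [ 0.5849 -0.1775  0.1779] n [-0.223 -0.969  0.11 ] h [ 0.975 -0.224 -0.   ] e [0.025 0.107 0.994] ang 1.461
 s [-0.1185  0.0942] z [0.1405 0.2095]
 surface at z=.124: [ 0.5717 -0.1806  0.124 ]  edge85 z: 0.2085
 top ((557.7929077148438, -225.02169799804688), (102.96067810058594, 231.484130859375), 77.34398651123047) 0.1199
pan 4479 m [ 0.5655 -0.1759  0.1753] n [-0.225 -0.969  0.105] h [ 0.974 -0.226 -0.   ] e [0.024 0.102 0.994] ang 1.466
 s [-0.1068  0.1102] z [0.1404 0.2131]
 surface at z=.124: [ 0.566  -0.1815  0.124 ]  edge85 z: 0.2085
 top ((555.8510131835938, -227.30892944335938), (104.9874267578125, 229.23231506347656), 77.00834655761719) 0.1192
```

View pics/side2.png

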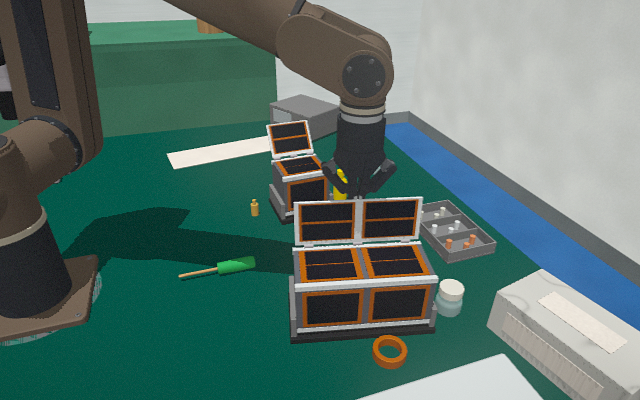

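The panel is at about 1.465 rad, with the fingers behind it at (357,195). I'll creep the rest.

Request:
carry_out:
  deltas: [-0.003, 0, 0, 0, 0, 0, -0.005, 0, 0, 0, 0, 0, -0.007, 0, 0, 0, 0, 0, -0.007, 0, 0, 0, 0, 0]

```text
time: 6.45
eef_pos: [0.5702, -0.1621, 0.1752]
tcp_rot: [0.783, 0.622, -0.0, -0.0]
contact_force: [-0.1, 1.5, 0.7]
opening: -0.001
finger_force: 0.5
```

```bash
python3 -c "
from rel import *
rel([.570,-.1645,.175])
from fit import fit
for n in('scene','side','side'):
    im,P=cloud(n); fit(P)" | grep -v top
```

```text
t 6.45 pos [ 0.5702 -0.1621  0.1752] q [-0.45  0.16  1.83 -0.    1.15 -0.22] F [-0.15  1.53  0.66]
shift [-0.0024  0.0004  0.0002] turn [-0.0003  0.0002 -0.    ]
pan 986 m [ 0.5837 -0.1813  0.1789] n [-0.224 -0.974  0.039] h [ 0.974 -0.225 -0.   ] e [0.009 0.038 0.999] ang 1.532
 s [-0.124   0.0954] z [0.1405 0.2098]
 surface at z=.124: [ 0.5693 -0.1802  0.124 ]  edge85 z: 0.2089
pan 4321 m [ 0.5648 -0.1798  0.1755] n [-0.225 -0.974  0.028] h [ 0.974 -0.225 -0.   ] e [0.006 0.027 1.   ] ang 1.543
 s [-0.1069  0.1104] z [0.1404 0.2083]
 surface at z=.124: [ 0.5661 -0.1815  0.124 ]  edge85 z: 0.209
pan 4312 m [ 0.5644 -0.1797  0.1753] n [-0.225 -0.974  0.029] h [ 0.974 -0.226 -0.   ] e [0.007 0.029 1.   ] ang 1.541
 s [-0.1066  0.1108] z [0.1404 0.2083]
 surface at z=.124: [ 0.5661 -0.1816  0.124 ]  edge85 z: 0.209
```

Request:
carry_out:
  deltas: [-0.0015, 0, 0, 0, 0, 0, -0.0025, 0, 0, 0, 0, 0, -0.0025, 0, 0, 0, 0, 0]

```text
time: 6.98
eef_pos: [0.5698, -0.1642, 0.1754]
tcp_rot: [0.783, 0.622, 0.0, -0.0]
contact_force: [-0.9, 2.5, 0.7]
opening: 0.006
finger_force: 1.1
```

```bash
python3 -c "
from rel import *
rel([.570,-.1645,.175])
from fit import fit
for n in('scene','side'):
    im,P=cloud(n); fit(P)
    Q=P.reshape(-1,3);Q=Q[np.isfinite(Q).all(1)]
    c=Q[:,:2]-[.557,-.226];L=np.array([[.974,-.225],[.225,.974]])@c.T
    t=Q[(abs(L[0])<.105)&(L[1]>-.04)&(L[1]<.035)&(abs(Q[:,2]-.12)<.005)]
    k=np.linalg.svd(t-t.mean(0),full_matrices=False)[2][2]; k*=np.sign(k[2]); print('topslope along y',(k@[.225,.974,0]).round(4),len(t))
" | grep -v 'top ('
```

```text
t 6.975 pos [ 0.5698 -0.1642  0.1754] q [-0.45  0.16  1.83  0.    1.15 -0.22] F [-0.85  2.46  0.67]
shift [-0.0002  0.0003  0.0004] turn [-0.     -0.0004 -0.0001]
pan 926 m [ 0.5836 -0.1829  0.1795] n [-0.224 -0.975  0.012] h [ 0.975 -0.224 -0.   ] e [0.003 0.012 1.   ] ang 1.559
 s [-0.1237  0.0949] z [0.1406 0.2099]
 surface at z=.124: [ 0.5694 -0.1803  0.124 ]  edge85 z: 0.209
topslope along y -0.0045 2431
pan 4271 m [ 0.5644 -0.1812  0.1754] n [-0.226 -0.974  0.   ] h [ 0.974 -0.226 -0.   ] e [0. 0. 1.] ang 1.57
 s [-0.1069  0.1103] z [0.1404 0.2082]
 surface at z=.124: [ 0.566  -0.1816  0.124 ]  edge85 z: 0.209
topslope along y -0.0025 3638
```

Within half a degree of upright. Next I back off and recheck.

Request:
carry_out:
  deltas: [0.01, 0, 0, 0, 0, 0, 0.03, 0, 0, 0, 0, 0, 0.06, 0, 0, 0, 0, 0, 0.06, 0, -0.05, 0, 0, 0, 0.06, 0, -0.11, 0, 0, 0]

```text
time: 7.7
eef_pos: [0.5826, -0.104, 0.2847]
tcp_rot: [0.782, 0.623, -0.001, -0.002]
contact_force: [1.8, -0.5, -0.4]
opening: 0.001
finger_force: 0.0
```

Request:
carry_out:
  deltas: [0, 0, 0, 0, 0, 0, 0, 0, 0, 0, 0, 0]

```text
time: 7.95
eef_pos: [0.5833, -0.105, 0.2852]
tcp_rot: [0.782, 0.623, -0.0, 0.0]
contact_force: [-0.8, -0.5, -1.0]
opening: 0.003
finger_force: 0.0
```

```bash
python3 -c "
from rel import *
rel([.570,-.1645,.175])
from fit import fit
for n in('scene','side'):
    im,P=cloud(n); fit(P); 
    P0=np.load(n+'.npy'); 
    print('short', [r['uv'] for r in ctrl.find_in(n,'short_panel_edge')[:1]])
    cv2.imwrite(f'pics/{n}3.png',im[:,:,::-1])
" | grep -v 'top ('
```

```text
t 7.95 pos [ 0.5833 -0.105   0.2852] q [-0.35  0.07  1.73 -0.    1.35 -0.12] F [-0.79 -0.51 -1.05]
shift [-0.0609  0.0004  0.1102] turn [0.0002 0.0002 0.0009]
pan 924 m [ 0.5839 -0.183   0.179 ] n [-0.224 -0.975  0.009] h [ 0.975 -0.224 -0.   ] e [0.002 0.009 1.   ] ang 1.561
 s [-0.1231  0.0946] z [0.1402 0.2095]
 surface at z=.124: [ 0.5699 -0.1803  0.124 ]  edge85 z: 0.209
short [[388.7, 160.3]]
pan 4262 m [ 0.5642 -0.1812  0.1754] n [0.226 0.974 0.002] h [ 0.974 -0.226  0.   ] e [-0.    -0.002  1.   ] ang 1.573
 s [-0.1068  0.1103] z [0.1404 0.2079]
 surface at z=.124: [ 0.566  -0.1815  0.124 ]  edge85 z: 0.209
short [[287.7, 137.9]]
```

View pics/scene3.png

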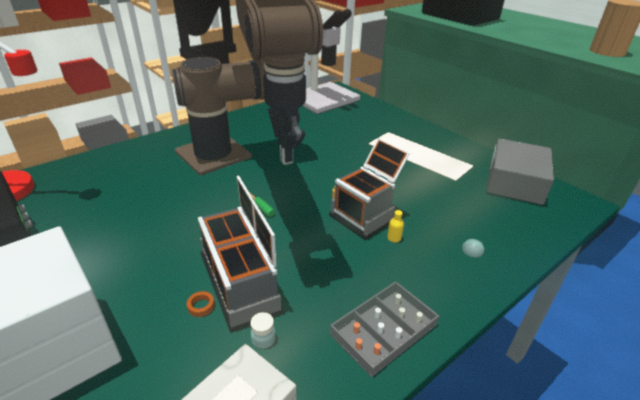

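The long panel stands upright at about (257,220). The short panel at (388,158) is where it was, and the gripper touches nothing.

```bash
python3 -c "
from plant import ctrl
print(ctrl.sign_off())"
```

```text
the job is handed in; nothing more can be done
None
```

The long satellite's panel is folded up and released at about 1.57 rad (two cameras read 1.561 and 1.573), the short panel was left alone, and the job was handed in after about 8 s of the 32 s limit.

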